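# Balance a centrifuge bucket with brass weights

## Task

The loaded centrifuge bucket on the lab balance weighs about 600 g. Choose the right two of the three brass weights beside it (500 g, 200 g and 100 g, the heavier the bigger) and stand them upright, side by side, on the empty pan so that the beam comes to rest level. Set each one down gently, do not drop it.

Things in the scene. Friction and masses are not known exactly. Their poses are not given: they have to be found in the camera images.
- beam (a joint): Tilt (rad) of the beam of a white double-pan balance fixed to the bench. 0: level; positive: the empty pan is high. Stops at +0.1 (the start) and -0.1; 10 g of difference tilts it 0.01 rad, and it settles in about 1 s. The pans always stay horizontal; where on a pan a weight stands does not matter. Pans 260 mm apart; between them a pointer on a scale plate 96 mm high.
- pan (a point): Centre of the upper face of the empty pan: a flat steel disc without a rim, 140 mm in diameter, 109 mm over the bench when level, 122 mm at the start. z is up; -y points along the beam to the other pan, which holds the bucket (metal, 78 mm in diameter, 118 mm high with its purple-capped tubes). The balance's place and yaw vary.
- weight_500: 500 g weight, the largest of three: an upright brass cylinder, 40 mm in diameter and 42 mm high, with a knob (22 mm in diameter) on top, 56 mm high in all. It stands on the bench to the left of the balance, as the robot sees it. Origin: centre of its underside; z up.
- weight_100: 100 g weight, the smallest of the three: an upright brass cylinder, 26 mm in diameter and 21 mm high, with a knob (14 mm in diameter) on top, 30 mm in all. Origin: centre of its underside; z up. The 200 g one (32 mm in diameter, 39 mm high) stands near; the three are at least 85 mm apart, centre to centre, and change places.

How it is judged:
By the outcome, as a careful person would: the job done as asked, in the order asked, and still so for the second after the job is handed in, with the robot touching nothing.
It also fails if it takes over 54 s, if anything falls off the work surface, if the arm or the gripper's body presses on something with over 40 N, if the wrist force passes 120 N, or if a joint passes its speed limit or range.

## Robot

A 6-joint arm with a two-finger parallel gripper is mounted at the origin on the work surface. World frame = base frame: x ahead of the robot, y to its left, z up, the work surface at z = 0. Lengths are in m, angles in rad, forces in N, time in s.
With the tool pointing down it reaches from about 0.425 to 0.95 m from the base axis. Payload 3.5 kg.
Tool frame: the origin (TCP) lies at the very end of the fingers, on their centre line; the grasp point (between the pads) lies 19 mm behind it; z points along the fingers, y is the line along which they close (so a half turn about z gives the same grasp; the last joint's range is limited). The gripper opens to 85 mm and grips with 20 to 120 N. Pads are 22 mm wide; open, the fingers measure 114 mm over their backs; the gripper's body (76 mm by 85 mm) begins 54 mm behind the grasp point. The pads swing forward as they close: fully open they stand 13 mm farther back than shut.
Start: joints at [-1.324, 0.286, 1.577, -0, 1.279, -0.15], TCP at [0.261, -0.623, 0.231] pointing down, gripper open.
Joint ranges: [-2.77, 2.77], [-0.9, 2.22], [0.21, 2.48], [-1.53, 4.67], [0.24, 2.81], [-2.84, 2.84]. Speed limits (rad/s): [2.79, 2.79, 3.14, 3.14, 3.14, 3.14].

## Interface

Orientations are given as a unit quaternion [w, x, y, z].
In Python, from plant import bot gives the robot as it stands.
- The arm moves only by the tool nudge_tcp, called after ">>>" as name(argument=value, ...) on one line, values as JSON. Schema: {"type":"object","properties":{"steps":{"type":"array","items":{"type":"array","prefixItems":[{"type":"array","items":{"type":"number"},"minItems":3,"maxItems":3},{"type":"array","items":{"type":"number"},"minItems":3,"maxItems":3},{"type":"number"}],"minItems":3,"maxItems":3},"minItems":1,"maxItems":8},"only":{"type":"string"},"quiet":{"type":"boolean"},"lines":{"type":"string"}},"required":["steps"],"additionalProperties":false}. steps is a list of rows, 1 to 8 of them, each written [[rx, ry, rz], [dx, dy, dz], opening]: a rotation vector rx, ry, rz in rad, then dx, dy, dz in shares of the most that a row can go, 1 being 50 mm, then the finger opening in m; each row shifts and turns the commanded pose from where the row before left it, along the tool's axes as they then stand; what a row does not reach is not made up. A row lasts 1/10 s, in which the tool goes at most 0.05 m and 0.15 rad, less where a joint would pass 70% of its speed; a pose out of reach is approached as far as the arm can. The fingers move at their own pace and stop on an object; the grip force is fixed at half the most. Time passes only in rows, so rows that do not move let the fingers close. The tool returns the time, the measured TCP pose, the force, the opening and the grip force at its end. only (a regular expression) keeps the lines of the reply that match it, lines (a string "A,B") keeps lines A to B, and quiet returns only ok. Input that does not fit is refused with a message, and nothing moves.
- bot.sense(): the state, without advancing time (a new reading comes with each control period).
- bot.read_camera(name): name is "side" or "top" or "wrist"; returns a dict with "image" (384x512x3 uint8, red, green, blue), "fx", "fy", "cx", "cy" (pixels), "world_from_camera" (4x4, takes a point from camera to world coordinates); the wrist camera has in their place "tool_from_camera" (4x4, takes a point from camera to tool coordinates, whose origin is the TCP and whose axes are the flange's). Camera axes: x right, y down, z forward; pixel columns grow to the right and rows downward; lengths in m; the calibration is good to about 2 mm. A picture is of the moment at which its call begins: read the wrist's pose just before it. There is no depth.
- bot.close_job(): hands the job in; it is judged then, once.
The state is a dict: "time_s": time; "joints": joint angles; "dq": joint speeds; "tau": joint torques, N m; "position": TCP position; "orientation": TCP orientation; "contact_force": force on the tool from outside, world axes, zero at the start; "torque": the same for the moment, N m; "finger_gap": finger opening in m; "grip_force": force on a finger pad.
Only numpy, scipy, OpenCV 4.12 (cv2) and the standard library are available. Lean on these libraries where they do the work, as an engineer would, in place of code of your own. Each camera call takes 0.05 s, during which the arm holds its last target. There are 200 camera calls.

## Working session

There is one attempt and no reset: what is moved stays moved. The work goes in short steps, Python scripts to look and compute and a tool call to move; the robot and the scene stay as the last step left them, time stands still between calls to the robot, and variables do not carry over. Pictures are saved under pics/ and viewed, at most 10 in all, crops included, and the job is handed in when it is done.

```bash
ls; mkdir -p pics; python3 - <<'E'
from plant import bot
import cv2,pickle
s=bot.sense();print(s['position'],s['orientation'],s['finger_gap'],s['time_s'])
d={}
for n in ('top','side'):
    c=bot.read_camera(n);d[n]=c
    cv2.imwrite(f'pics/{n}0.png',c['image'][:,:,::-1]);print(n,c['fx'],c['cx'],c['cy'],c['world_from_camera'])
pickle.dump(d,open('c0.pkl','wb'))
E
```

```text
pics
plant.py
[ 0.26074022 -0.6219041   0.22992903] [-1.17529084e-03  9.80386410e-01  1.97081467e-01 -4.07747884e-05] 0.08538310905478845 0.0
top 452.10352731531333 249.8089586926955 192.7989521910873 [[ 0.0117155  -0.99249653  0.12171025  0.43720657]
 [-0.99956366 -0.01492478 -0.02549014  0.12690611]
 [ 0.02711538 -0.12135851 -0.99223831  1.03085554]
 [ 0.          0.          0.          1.        ]]
side 352.46489120642326 257.3086116457983 185.02874745762378 [[-0.87930733 -0.32377128  0.34927178  0.27239793]
 [-0.47624433  0.592906   -0.64934876  0.64707718]
 [ 0.00315514 -0.73731583 -0.67554083  0.63213872]
 [ 0.          0.          0.          1.        ]]
```

View pics/top0.png

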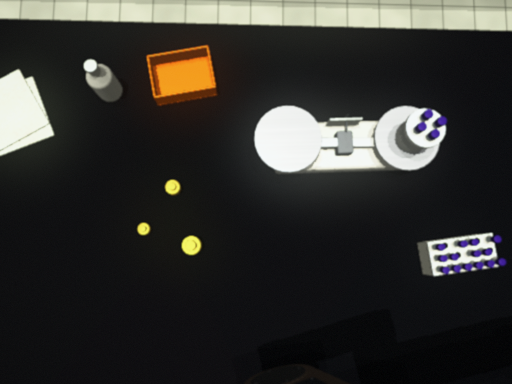

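View pics/side0.png

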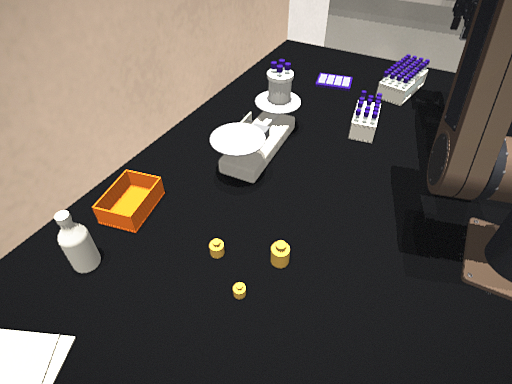

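The top view shows the 500 g weight at (191,245), the 200 g at (172,187), the 100 g at (143,229), and the empty pan at about (288,139). In the side view the weights are at (280,254), (217,248) and (239,290), and the pan at (238,138).

```bash
cat > h.py <<'E'
import numpy as np,cv2
def ray(c,u,v):
    T=c['world_from_camera'];return T[:3,3],T[:3,:3]@np.array([(u-c['cx'])/c['fx'],(v-c['cy'])/c['fy'],1])
def plane(c,u,v,z):
    o,d=ray(c,u,v);return o+d*(z-o[2])/d[2]
def tri(a,b):
    (o,d),(p,e)=a,b;t=np.linalg.lstsq(np.c_[d,-e],p-o,rcond=None)[0]
    return (o+d*t[0]+p+e*t[1])/2,np.linalg.norm(o+d*t[0]-p-e*t[1])
def blobs(im,boxs):
    hsv=cv2.cvtColor(im,cv2.COLOR_RGB2HSV);m=cv2.inRange(hsv,(18,80,60),(38,255,255));out=[]
    for u,v in boxs:
        k=np.zeros_like(m);k[v-20:v+20,u-18:u+18]=m[v-20:v+20,u-18:u+18]
        x,y,w,h=cv2.boundingRect(k);M=cv2.moments(k,True);out.append((M['m10']/M['m00'],M['m01']/M['m00'],w,h))
    return out
def pan(im,u,v,cut):
    hsv=cv2.cvtColor(im,cv2.COLOR_RGB2HSV);m=cv2.inRange(hsv,(0,0,150),(180,60,255))
    return m
E
python3 - <<'E'
from h import *;import pickle
d=pickle.load(open('c0.pkl','rb'));t,s=d['top'],d['side']
A=blobs(t['image'],[(191,245),(172,187),(143,229)]);B=blobs(s['image'],[(280,254),(217,248),(239,290)])
for a,b,h in zip(A,B,(.056,.039,.030)):
    p,g=tri(ray(t,*a[:2]),ray(s,*b[:2]));print(np.round(a,1),np.round(b,1),p.round(4),round(g,4),'plane',plane(t,*a[:2],h*.7).round(4),plane(s,*b[:2],h*.5).round(4))
# pan: points on left/top/bottom arc in top image
g=cv2.cvtColor(t['image'],cv2.COLOR_RGB2GRAY);print(g[139,245:330:3]);print(g[100:180:3,270]);print(g[100:180:3,300])
m=(g>120).astype(np.uint8);pts=[]
for th in np.radians(list(range(100,300,8))):  # rays leaving the centre, outermost bright pixel
    r=np.arange(10,50,.25);x=288+r*np.cos(th);y=139+r*np.sin(th)
    val=cv2.remap(g,x.astype(np.float32)[None],y.astype(np.float32)[None],1)[0]
    i=np.argmax(val<100);pts.append(plane(t,x[i],y[i],.122)[:2])
P=np.array(pts);c=np.linalg.lstsq(np.c_[2*P,np.ones(len(P))],(P**2).sum(1),rcond=None)[0]
print('pan',c[:2],np.sqrt(c[2]+c[:2]@c[:2]),np.std(np.linalg.norm(P-c[:2],axis=1)))
E
```

```text
[190.9 245.   21.   21. ] [279.6 254.   20.   29. ] [0.4429 0.2295 0.0248] 0.0002 plane [0.4427 0.228  0.0392] [0.4421 0.2317 0.028 ]
[172.1 186.8  17.   17. ] [216.3 248.2  16.   21. ] [0.5722 0.276  0.0171] 0.0008 plane [0.5712 0.2747 0.0273] [0.5707 0.2773 0.0195]
[143.2 228.5  14.   14. ] [238.9 290.2  14.   18. ] [0.4785 0.3379 0.0134] 0.0005 plane [0.4779 0.3362 0.021 ] [0.4781 0.3387 0.015 ]
[ 38  39  41 164 246 246 246 246 246 246 246 246 245 245 245 244 245 244
 244 243 243 243 242 241 241 241 247 247 247]
[ 37  38  39  78 243 243 243 242 243 244 246 244 246 246 246 247 246 247
 247 247 247 248 191  40  43  40  39]
[ 40  42  43 237 239 240 239 240 240 242 243 241 243 244 243 243 243 244
 245 245 246 244 245 207  82  46  47]
pan [0.66320563 0.02614223] 0.07181337212522283 0.00026034373148926186
```

Careful with the scale: shifts go in shares of 50 mm. That gives: 0.033 m is 0.66, -0.02 m is -0.4.

>>> nudge_tcp(steps=[[[0,0,0],[0.3,-0.2,-0.2],0.085],[[0,0,0],[0.66,-0.4,-0.2],0.085],[[0,0,0],[0.66,-0.4,-0.2],0.085],[[0,0,0],[0.66,-0.4,0],0.085],[[0,0,0],[0.66,-0.4,0],0.085],[[0,0,0],[0.66,-0.4,0],0.085],[[0,0,0],[0.66,-0.4,0],0.085],[[0,0,0],[0.66,-0.4,0],0.085]])

```text
time_s: 0.9
position: [0.4308, -0.3865, 0.2621]
orientation: [0.0, 0.98, 0.197, 0.0]
contact_force: [-0.5, -1.4, 0.5]
finger_gap: 0.0854
grip_force: 0.0
```

```bash
python3 -c "
from plant import bot
print(bot.sense()['joints'])"
```

```text
[-9.06685188e-01  5.22807782e-02  1.78627359e+00  5.15892459e-04
  1.30254192e+00  2.66748800e-01]
```

>>> nudge_tcp(steps=[[[0,0,0],[0.66,-0.36,0],0.085],[[0,0,0],[0.66,-0.36,0],0.085],[[0,0,0],[0.64,-0.36,0],0.085],[[0,0,0],[0.282,-0.746,0],0.085],[[0,0,0],[0.282,-0.746,0],0.085],[[0,0,0],[0.282,-0.746,0],0.085],[[0,0,0],[0.282,-0.746,0],0.085],[[0,0,0],[0.282,-0.746,0],0.085]])

```text
time_s: 1.7
position: [0.4916, -0.0995, 0.2619]
orientation: [-0.0, 0.98, 0.197, 0.0]
contact_force: [-0.3, 0.9, 0.5]
finger_gap: 0.0851
grip_force: 0.0
```

>>> nudge_tcp(steps=[[[0,0,0],[0.282,-0.746,0],0.085],[[0,0,0],[0.282,-0.746,0],0.085],[[0,0,0],[0.282,-0.746,0],0.085],[[0,0,0],[0.282,-0.746,0],0.085],[[0,0,0],[0.282,-0.746,0],0.085],[[0,0,0],[0.282,-0.746,0],0.085],[[0,0,0],[0.282,-0.746,0.2],0.085],[[0,0,0],[0.282,-0.746,0.4],0.085]])

```text
time_s: 2.5
position: [0.481, 0.2193, 0.2338]
orientation: [-0.0, 0.98, 0.197, 0.003]
contact_force: [0.6, 0.1, -0.5]
finger_gap: 0.0849
grip_force: 0.0
```

>>> nudge_tcp(steps=[[[0,0,0],[0.282,-0.746,0.4],0.06],[[0,0,0],[0.282,-0.746,0.4],0.06],[[0,0,0],[0.282,-0.746,0.4],0.06],[[0,0,0],[0,0,0],0.06],[[0,0,0],[0,0,0],0.06]])

```text
time_s: 3.0
position: [0.4753, 0.3372, 0.171]
orientation: [0.0, 0.98, 0.198, -0.001]
contact_force: [0.4, 0.4, 0.2]
finger_gap: 0.06
grip_force: 0.0
```

```bash
python3 - <<'E'
from plant import bot
from h import *
from scipy.spatial.transform import Rotation as R
s=bot.sense();c=bot.read_camera('wrist');cv2.imwrite('pics/w1.png',c['image'][:,:,::-1])
q=s['orientation'];T=np.eye(4);T[:3,:3]=R.from_quat([q[1],q[2],q[3],q[0]]).as_matrix();T[:3,3]=s['position']
c['world_from_camera']=T@c['tool_from_camera'];print(s['position'],c['world_from_camera'],s['time_s'])
m=cv2.inRange(cv2.cvtColor(c['image'],cv2.COLOR_RGB2HSV),(18,80,60),(38,255,255))
n,l,st,ce=cv2.connectedComponentsWithStats(m)
for i in range(1,n):
    if st[i,4]>150: print(st[i],ce[i].round(1),plane(c,*ce[i],.02).round(4))
E
```

```text
[0.47533856 0.3371567  0.17095981] [[ 3.89095801e-01 -8.76052919e-01 -2.84843361e-01  5.47094988e-01]
 [-9.21197251e-01 -3.70124146e-01 -1.20015591e-01  3.68357594e-01]
 [-2.87397219e-04  3.09094484e-01 -9.51031292e-01  3.13329901e-01]
 [ 0.00000000e+00  0.00000000e+00  0.00000000e+00  1.00000000e+00]] 3.0
[332  94  29  37 266] [339.8 110.1] [0.5673 0.2883 0.02  ]
[242 160  26  29 531] [254.3 174. ] [0.4785 0.3385 0.02  ]
[313 219  43  22 571] [329.7 229.8] [0.4532 0.24   0.02  ]
```

View pics/w1.png

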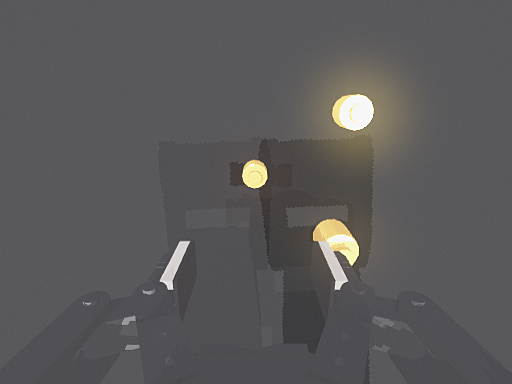

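The wrist view shows the 100 g weight at (254,174), centred between the fingers. Its position agrees with the other cameras, at (0.4785, 0.338). I'll descend and grip it.

>>> nudge_tcp(steps=[[[0,0,0],[0.06,0.02,0.4],0.06],[[0,0,0],[0,0,0.6],0.055],[[0,0,0],[0,0,0.6],0.05],[[0,0,0],[0,0,0.6],0.05],[[0,0,0],[0,0,0.5],0.05],[[0,0,0],[0,0,0.36],0.05],[[0,0,0],[0,0,0.24],0.05],[[0,0,0],[0,0,0],0.05]])

```text
time_s: 3.85
position: [0.4795, 0.3353, 0.0057]
orientation: [0.0, 0.981, 0.196, -0.001]
contact_force: [-0.9, 0.5, -1.0]
finger_gap: 0.0498
grip_force: 0.0
```

>>> nudge_tcp(steps=[[[0,0,0],[0,0,0],0.04],[[0,0,0],[0,0,0],0.03],[[0,0,0],[0,0,0],0.02],[[0,0,0],[0,0,0],0.02],[[0,0,0],[0,0,0],0.02],[[0,0,0],[0,0,0],0.02]])

```text
time_s: 4.45
position: [0.4812, 0.3371, 0.0084]
orientation: [-0.0, 0.98, 0.197, 0.001]
contact_force: [-1.3, -0.7, 5.5]
finger_gap: 0.0223
grip_force: 58.6
```

>>> nudge_tcp(steps=[[[0,0,0],[0,0,-0.1],0.02],[[0,0,0],[0,0,-0.2],0.02],[[0,0,0],[0,0,-0.3],0.02],[[0,0,0],[0,0,0],0.02],[[0,0,0],[0,0,0],0.02]])

```text
time_s: 4.95
position: [0.4804, 0.3367, 0.0373]
orientation: [-0.0, 0.98, 0.197, 0.001]
contact_force: [-1.3, -0.4, -1.9]
finger_gap: 0.0223
grip_force: 58.8
```

```bash
python3 - <<'E'
from plant import bot
import cv2,numpy as np
w=bot.read_camera('wrist')['image'][130:330,150:370,::-1]; s=bot.read_camera('side')['image'][230:330,180:310,::-1]
cv2.imwrite('pics/g1.png',np.hstack([cv2.resize(w,(396,360)),cv2.resize(s,(400,360))]))
E
```

```text
(no output)
```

View pics/g1.png

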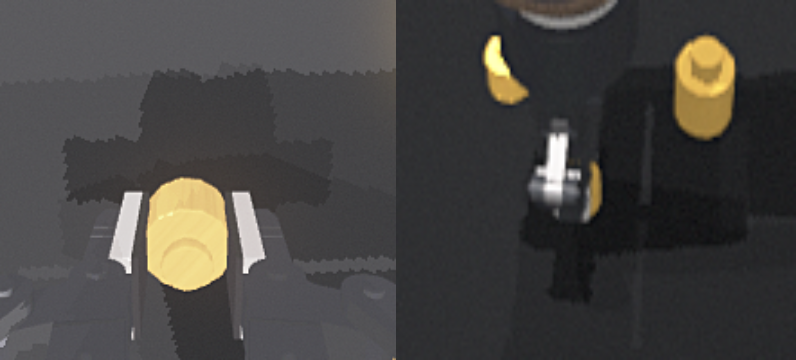

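The 100 g weight is held upright between the pads, at (187,235) in the left crop. Next I'll carry it to the far side of the pan.

>>> nudge_tcp(steps=[[[0,0,0],[0,0,-0.4],0.02],[[0,0,0],[0,0,-0.7],0.02],[[0,0,0],[0,0,-0.7],0.02],[[0,0,0],[0.07,0.32,-0.7],0.02],[[0,0,0],[0.138,0.65,-0.4],0.02],[[0,0,0],[0.138,0.65,-0.2],0.02],[[0,0,0],[0.138,0.65,0],0.02],[[0,0,0],[0.138,0.65,0],0.02]])

```text
time_s: 5.85
position: [0.5655, 0.2127, 0.1913]
orientation: [-0.0, 0.98, 0.197, -0.0]
contact_force: [0.3, 0.1, -1.0]
finger_gap: 0.0221
grip_force: 58.9
```

>>> nudge_tcp(steps=[[[0,0,0],[0.138,0.65,0],0.02],[[0,0,0],[0.138,0.65,0],0.02],[[0,0,0],[0.138,0.65,0],0.02],[[0,0,0],[0.138,0.65,0],0.02],[[0,0,0],[0.138,0.65,0],0.02],[[0,0,0],[0.138,0.65,0],0.02],[[0,0,0],[0.068,0.33,0],0.02],[[0,0,0],[0,0,0],0.02]])

```text
time_s: 6.65
position: [0.6885, 0.0343, 0.1903]
orientation: [-0.0, 0.981, 0.196, -0.001]
contact_force: [-1.0, 0.2, -0.9]
finger_gap: 0.0223
grip_force: 58.9
```

>>> nudge_tcp(steps=[[[0,0,0],[0,0,0],0.02],[[0,0,0],[0,0,0],0.02]])

```text
time_s: 6.85
position: [0.6872, 0.0376, 0.191]
orientation: [-0.0, 0.98, 0.198, -0.0]
contact_force: [0.6, 0.6, -1.7]
finger_gap: 0.022
grip_force: 58.9
```

To row units: 0.003 m is 0.06, 0.02 m is 0.4.

>>> nudge_tcp(steps=[[[0,0,0],[0,0,0.3],0.02],[[0,0,0],[0,0,0.4],0.02],[[0,0,0],[0,0,0.26],0.02],[[0,0,0],[0,0,0.12],0.02],[[0,0,0],[0,0,0.06],0.02],[[0,0,0],[0,0,0],0.02]])

```text
time_s: 7.45
position: [0.688, 0.0362, 0.1342]
orientation: [-0.0, 0.98, 0.197, -0.0]
contact_force: [-0.5, 0.5, -0.4]
finger_gap: 0.0217
grip_force: 59.0
```

>>> nudge_tcp(steps=[[[0,0,0],[0,0,0.02],0.02],[[0,0,0],[0,0,0.02],0.02],[[0,0,0],[0,0,0],0.02]])

```text
time_s: 7.75
position: [0.6883, 0.0359, 0.1329]
orientation: [0.0, 0.98, 0.197, 0.0]
contact_force: [0.5, 0.4, -1.5]
finger_gap: 0.0222
grip_force: 59.0
```

>>> nudge_tcp(steps=[[[0,0,0],[0,0,0.02],0.02],[[0,0,0],[0,0,0.01],0.02],[[0,0,0],[0,0,0],0.02]])

```text
time_s: 8.05
position: [0.688, 0.036, 0.1307]
orientation: [-0.0, 0.98, 0.197, -0.0]
contact_force: [0.8, -0.5, -1.3]
finger_gap: 0.0219
grip_force: 59.0
```

To row units: 0.001 m is 0.02.

>>> nudge_tcp(steps=[[[0,0,0],[0,0,0.02],0.02],[[0,0,0],[0,0,0],0.02],[[0,0,0],[0,0,0],0.02]])

```text
time_s: 8.35
position: [0.6882, 0.036, 0.1304]
orientation: [0.0, 0.98, 0.197, 0.0]
contact_force: [-1.3, 0.4, 1.1]
finger_gap: 0.0221
grip_force: 59.1
```

>>> nudge_tcp(steps=[[[0,0,0],[0,0,0.02],0.02],[[0,0,0],[0,0,0],0.02],[[0,0,0],[0,0,0],0.02]])

```text
time_s: 8.65
position: [0.6882, 0.0361, 0.1294]
orientation: [0.0, 0.98, 0.197, 0.0]
contact_force: [-2.5, 0.3, 4.5]
finger_gap: 0.022
grip_force: 59.2
```

```bash
python3 - <<'E'
from plant import bot
import cv2
cv2.imwrite('pics/p1.png',cv2.resize(bot.read_camera('side')['image'][60:200,180:340,::-1],(640,560),interpolation=cv2.INTER_CUBIC))
E
```

```text
(no output)
```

View pics/p1.png

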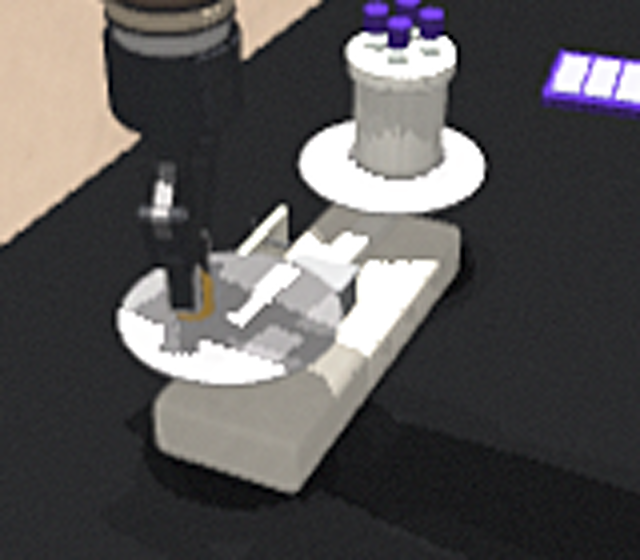

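The side view shows the 100 g weight touching the pan at (205,300), away from the edge, with 4.5 N of contact force. I'll open the fingers and retreat straight up.

>>> nudge_tcp(steps=[[[0,0,0],[0,0,-0.014],0.02],[[0,0,0],[0,0,0],0.026],[[0,0,0],[0,0,0],0.03],[[0,0,0],[0,0,0],0.036],[[0,0,0],[0,0,0],0.044],[[0,0,0],[0,0,0],0.044]])

```text
time_s: 9.3
position: [0.688, 0.036, 0.1291]
orientation: [-0.0, 0.98, 0.197, -0.0]
contact_force: [0.6, 0.6, -0.9]
finger_gap: 0.0437
grip_force: 0.0
```

>>> nudge_tcp(steps=[[[0,0,0],[0,0,-0.2],0.044],[[0,0,0],[0,0,-0.4],0.044],[[0,0,0],[0,0,-0.6],0.05],[[0,0,0],[0,0,-0.6],0.06],[[0,0,0],[0,0,0],0.07],[[0,0,0],[0,0,0],0.07]])

```text
time_s: 9.9
position: [0.6887, 0.036, 0.2214]
orientation: [0.0, 0.98, 0.197, 0.002]
contact_force: [-0.8, -0.2, -0.5]
finger_gap: 0.0701
grip_force: 0.0
```

```bash
python3 - <<'E'
from plant import bot
from h import *
from scipy.spatial.transform import Rotation as R
s=bot.sense();c=bot.read_camera('wrist');cv2.imwrite('pics/w2.png',c['image'][:,:,::-1])
q=s['orientation'];T=np.eye(4);T[:3,:3]=R.from_quat([q[1],q[2],q[3],q[0]]).as_matrix();T[:3,3]=s['position']
c['world_from_camera']=T@c['tool_from_camera']
m=cv2.inRange(cv2.cvtColor(c['image'],cv2.COLOR_RGB2HSV),(18,80,60),(38,255,255))
n,l,st,ce=cv2.connectedComponentsWithStats(m)
for i in range(1,n):
    if st[i,4]>150: print(st[i],ce[i].round(1),plane(c,*ce[i],.142).round(4))
E
```

```text
[ 11 164  43  32 910] [ 32.2 179.3] [0.6392 0.2002 0.142 ]
[237 187  32  34 594] [252.6 204.8] [0.6854 0.0362 0.142 ]
[  20  260   52   45 1439] [ 45.4 281.9] [0.5514 0.1734 0.142 ]
```

View pics/w2.png

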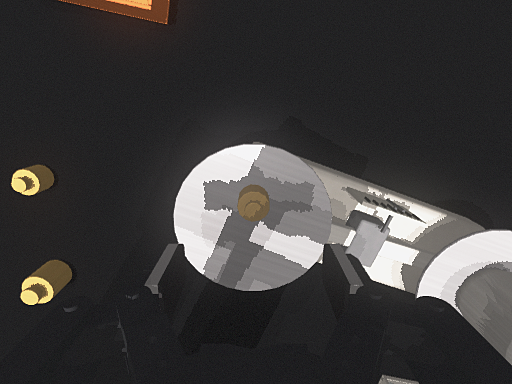

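The wrist view shows the 100 g weight upright on the pan at (252,205), and the pan centred at about (253,217). I'll check the pan centre from this view while going to the 500 g weight.

```bash
python3 - <<'E'
from plant import bot
from h import *
from scipy.spatial.transform import Rotation as R
s=bot.sense();c=bot.read_camera('wrist')
q=s['orientation'];T=np.eye(4);T[:3,:3]=R.from_quat([q[1],q[2],q[3],q[0]]).as_matrix();T[:3,3]=s['position']
c['world_from_camera']=T@c['tool_from_camera']
for u,v in ((253,217),(175,215),(331,215),(253,144),(253,291)): print(plane(c,u,v,.122).round(4))
d=T[:3,:3].T@(np.array([.4425,.2295,.13])-s['position']);print('to 500',d.round(4))
E
```

```text
[0.6679 0.0291 0.122 ]
[0.6436 0.0919 0.122 ]
[ 0.6957 -0.0322  0.122 ]
[0.726  0.0535 0.122 ]
[5.985e-01 1.000e-04 1.220e-01]
to 500 [-0.1515 -0.2732  0.0895]
```

>>> nudge_tcp(steps=[[[0,0,0],[-0.17,-0.304,0],0.075],[[0,0,0],[-0.336,-0.608,0],0.075],[[0,0,0],[-0.336,-0.608,0],0.075],[[0,0,0],[-0.336,-0.608,0],0.075],[[0,0,0],[-0.336,-0.608,0],0.075],[[0,0,0],[-0.336,-0.608,0],0.075],[[0,0,0],[-0.336,-0.608,0.2],0.075],[[0,0,0],[-0.336,-0.608,0.4],0.075]])

```text
time_s: 10.8
position: [0.4828, 0.1983, 0.1893]
orientation: [-0.0, 0.98, 0.197, 0.001]
contact_force: [-0.1, 0.4, -0.9]
finger_gap: 0.075
grip_force: 0.0
```

>>> nudge_tcp(steps=[[[0,0,0],[-0.336,-0.608,0.4],0.075],[[0,0,0],[-0.17,-0.304,0.2],0.075],[[0,0,0],[0,0,0],0.075],[[0,0,0],[0,0,0],0.075]])

```text
time_s: 11.2
position: [0.4432, 0.2297, 0.1595]
orientation: [0.0, 0.98, 0.197, 0.0]
contact_force: [0.2, 0.7, 1.2]
finger_gap: 0.0751
grip_force: 0.0
```

```bash
python3 - <<'E'
from plant import bot
from h import *
from scipy.spatial.transform import Rotation as R
s=bot.sense();c=bot.read_camera('wrist')
q=s['orientation'];T=np.eye(4);T[:3,:3]=R.from_quat([q[1],q[2],q[3],q[0]]).as_matrix();T[:3,3]=s['position']
c['world_from_camera']=T@c['tool_from_camera']
m=cv2.inRange(cv2.cvtColor(c['image'],cv2.COLOR_RGB2HSV),(18,80,60),(38,255,255))
n,l,st,ce=cv2.connectedComponentsWithStats(m)
for i in range(1,n):
    if st[i,4]>150: print(st[i],ce[i].round(1),plane(c,*ce[i],.035).round(4))
d=T[:3,:3].T@(np.array([.4425,.229,.012])-s['position']);print('to 500',d.round(4))
E
```

```text
[244  23  42  28 284] [267.7  41. ] [0.5585 0.2667 0.035 ]
[ 234  159   42   51 1023] [254.8 183.8] [0.4442 0.2297 0.035 ]
to 500 [-0.0009  0.0003  0.1475]
```

>>> nudge_tcp(steps=[[[0,0,0],[0,0,0.3],0.075],[[0,0,0],[0,0,0.6],0.075],[[0,0,0],[0,0,0.6],0.075],[[0,0,0],[0,0,0.6],0.07],[[0,0,0],[0,0,0.44],0.07],[[0,0,0],[0,0,0.24],0.07],[[0,0,0],[0,0,0.12],0.07],[[0,0,0],[0,0,0],0.065]])

```text
time_s: 12.05
position: [0.4436, 0.2296, 0.0147]
orientation: [0.0, 0.98, 0.197, 0.0]
contact_force: [0.5, -0.4, 0.3]
finger_gap: 0.065
grip_force: 0.0
```

>>> nudge_tcp(steps=[[[0,0,0],[0,0,0],0.055],[[0,0,0],[0,0,0],0.045],[[0,0,0],[0,0,0],0.03],[[0,0,0],[0,0,0],0.03],[[0,0,0],[0,0,0],0.03],[[0,0,0],[0,0,0],0.03]])

```text
time_s: 12.65
position: [0.4441, 0.2299, 0.0162]
orientation: [0.0, 0.98, 0.197, 0.001]
contact_force: [-0.9, -2.8, 6.4]
finger_gap: 0.0371
grip_force: 60.2
```

>>> nudge_tcp(steps=[[[0,0,0],[0,0,-0.2],0.03],[[0,0,0],[0,0,-0.5],0.03],[[0,0,0],[0,0,-0.7],0.03],[[0,0,0],[0,0,-0.7],0.03],[[0,0,0],[0,0,-0.7],0.03],[[0,0,0],[0.114,0.302,-0.5],0.03],[[0,0,0],[0.228,0.604,-0.3],0.03],[[0,0,0],[0.228,0.604,0],0.03]])

```text
time_s: 13.45
position: [0.4991, 0.1714, 0.1972]
orientation: [-0.0, 0.98, 0.198, 0.002]
contact_force: [0.7, -1.1, -6.1]
finger_gap: 0.0371
grip_force: 61.1
```

>>> nudge_tcp(steps=[[[0,0,0],[0.228,0.604,0],0.03],[[0,0,0],[0.228,0.604,0],0.03],[[0,0,0],[0.228,0.604,0],0.03],[[0,0,0],[0.228,0.604,0],0.03],[[0,0,0],[0.228,0.604,0],0.03],[[0,0,0],[0.228,0.604,0],0.03],[[0,0,0],[0.114,0.302,0],0.03],[[0,0,0],[0,0,0],0.03]])

```text
time_s: 14.25
position: [0.6424, 0.0175, 0.1932]
orientation: [-0.0, 0.981, 0.196, -0.001]
contact_force: [0.2, 0.8, -5.5]
finger_gap: 0.0369
grip_force: 61.2
```

>>> nudge_tcp(steps=[[[0,0,0],[0,0,0],0.03],[[0,0,0],[0,0,0],0.03]])

```text
time_s: 14.45
position: [0.6412, 0.02, 0.1939]
orientation: [-0.001, 0.98, 0.198, -0.001]
contact_force: [-0.8, 0.4, -5.2]
finger_gap: 0.037
grip_force: 61.2
```

```bash
python3 - <<'E'
from plant import bot
import cv2
cv2.imwrite('pics/w3.png',bot.read_camera('wrist')['image'][:,:,::-1])
E
```

```text
(no output)
```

View pics/w3.png

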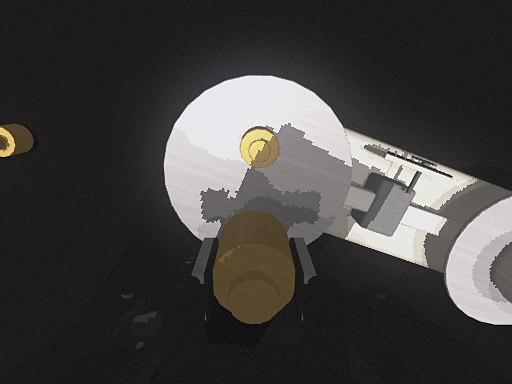

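The wrist view shows the 500 g weight held upright at (254,265) and the 100 g weight standing on the pan at (259,147), so they are clear of each other. I'll lower slowly.

To row units: 0.02 m is 0.4, 0.015 m is 0.3.

>>> nudge_tcp(steps=[[[0,0,0],[0,0,0.3],0.03],[[0,0,0],[0,0,0.4],0.03],[[0,0,0],[0,0,0.2],0.03],[[0,0,0],[0,0,0.1],0.03],[[0,0,0],[0,0,0.06],0.03],[[0,0,0],[0,0,0.02],0.03],[[0,0,0],[0,0,0],0.03]])

```text
time_s: 15.2
position: [0.6428, 0.0188, 0.1412]
orientation: [0.0, 0.98, 0.197, 0.001]
contact_force: [-0.2, 0.3, -5.8]
finger_gap: 0.037
grip_force: 61.2
```

>>> nudge_tcp(steps=[[[0,0,0],[0,0,0.02],0.03],[[0,0,0],[0,0,0.02],0.03],[[0,0,0],[0,0,0.02],0.03],[[0,0,0],[0,0,0],0.03]])

```text
time_s: 15.6
position: [0.6427, 0.0188, 0.1383]
orientation: [0.0, 0.98, 0.197, 0.0]
contact_force: [-0.5, 0.4, -3.4]
finger_gap: 0.0369
grip_force: 61.2
```

>>> nudge_tcp(steps=[[[0,0,0],[0,0,0.02],0.03],[[0,0,0],[0,0,0.02],0.03],[[0,0,0],[0,0,0],0.03],[[0,0,0],[0,0,0],0.03]])

```text
time_s: 16.0
position: [0.6426, 0.019, 0.1359]
orientation: [-0.0, 0.98, 0.197, 0.0]
contact_force: [-0.5, 0.9, -0.4]
finger_gap: 0.0372
grip_force: 61.3
```

To row units: 0.0015 m is 0.03, 0.001 m is 0.02.

>>> nudge_tcp(steps=[[[0,0,0],[0,0,0.02],0.03],[[0,0,0],[0,0,0.03],0.03],[[0,0,0],[0,0,0.03],0.03],[[0,0,0],[0,0,0.03],0.03],[[0,0,0],[0,0,0.03],0.03],[[0,0,0],[0,0,0.03],0.03],[[0,0,0],[0,0,0.02],0.03],[[0,0,0],[0,0,0],0.03]])

```text
time_s: 16.8
position: [0.6425, 0.019, 0.1259]
orientation: [-0.0, 0.98, 0.197, 0.0]
contact_force: [-1.4, 3.8, 0.5]
finger_gap: 0.0369
grip_force: 61.3
```

>>> nudge_tcp(steps=[[[0,0,0],[0,0,0],0.03],[[0,0,0],[0,0,0],0.03],[[0,0,0],[0,0,0],0.03],[[0,0,0],[0,0,0],0.03],[[0,0,0],[0,0,0],0.03],[[0,0,0],[0,0,0],0.03],[[0,0,0],[0,0,0],0.03]])

```text
time_s: 17.5
position: [0.6425, 0.0188, 0.1261]
orientation: [0.0, 0.98, 0.197, 0.0]
contact_force: [0.5, 2.7, 0.3]
finger_gap: 0.037
grip_force: 61.3
```

```bash
python3 - <<'E'
from plant import bot
import cv2
cv2.imwrite('pics/p2.png',cv2.resize(bot.read_camera('side')['image'][60:200,180:340,::-1],(640,560),interpolation=cv2.INTER_CUBIC))
E
```

```text
(no output)
```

View pics/p2.png

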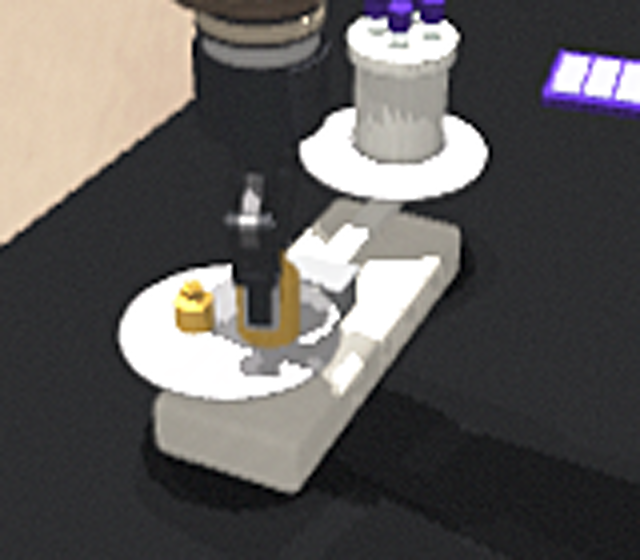

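The side view shows both weights upright on the pan, the 100 g at (195,310) and the 500 g at (270,300). The pan has come down to level and the vertical force is about 0. I'll release gently.

>>> nudge_tcp(steps=[[[0,0,0],[0,0,0],0.037],[[0,0,0],[0,0,0],0.041],[[0,0,0],[0,0,0],0.045],[[0,0,0],[0,0,0],0.05],[[0,0,0],[0,0,0],0.056],[[0,0,0],[0,0,0],0.06],[[0,0,0],[0,0,0],0.06],[[0,0,0],[0,0,0],0.06]])

```text
time_s: 18.35
position: [0.6424, 0.0188, 0.126]
orientation: [0.0, 0.98, 0.197, -0.0]
contact_force: [-0.5, -0.1, 0.1]
finger_gap: 0.0599
grip_force: 0.0
```

>>> nudge_tcp(steps=[[[0,0,0],[0,0,-0.1],0.06],[[0,0,0],[0,0,-0.3],0.06],[[0,0,0],[0,0,-0.5],0.06],[[0,0,0],[0,0,-0.6],0.06],[[0,0,0],[0,0,-0.6],0.06],[[0,0,0],[0,0,-0.4],0.06],[[0,0,0],[0,0,0],0.06],[[0,0,0],[0,0,0],0.06]])

```text
time_s: 19.15
position: [0.6425, 0.0188, 0.2518]
orientation: [0.0, 0.98, 0.197, 0.001]
contact_force: [-0.5, -0.7, 0.2]
finger_gap: 0.0601
grip_force: 0.0
```

>>> nudge_tcp(steps=[[[0,0,0],[-0.3,0,0],0.06],[[0,0,0],[-0.6,0,0],0.06],[[0,0,0],[-0.6,0,0],0.06],[[0,0,0],[-0.6,0,0],0.06],[[0,0,0],[-0.3,0,0],0.06],[[0,0,0],[0,0,0],0.06],[[0,0,0],[0,0,0],0.06],[[0,0,0],[0,0,0],0.06]])

```text
time_s: 19.95
position: [0.532, -0.0273, 0.2503]
orientation: [-0.0, 0.98, 0.197, -0.0]
contact_force: [-0.5, -1.1, 0.4]
finger_gap: 0.0603
grip_force: 0.0
```

```bash
python3 - <<'E'
from plant import bot
import cv2,numpy as np
a=bot.read_camera('side')['image'][60:200,180:340,::-1];b=bot.read_camera('top')['image'][90:190,240:460,::-1]
cv2.imwrite('pics/p3.png',np.vstack([cv2.resize(a,(400,350),interpolation=2),cv2.resize(b,(400,182),interpolation=2)]))
E
```

```text
(no output)
```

View pics/p3.png

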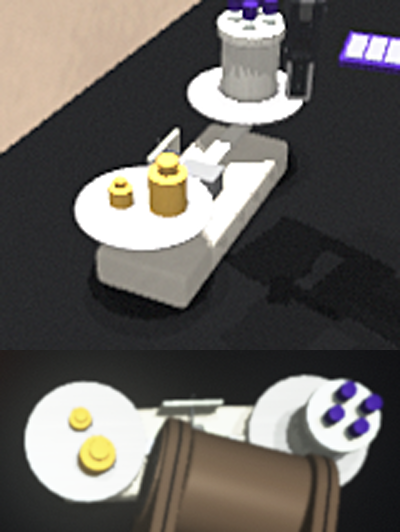

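Both weights stand upright side by side on the pan, at (121,192) and (168,190) in the upper crop. Last check: is the beam level? I'll compare the pan's lower edge now with the start.

>>> nudge_tcp(steps=[[[0,0,0],[0,0,0],0.06],[[0,0,0],[0,0,0],0.06],[[0,0,0],[0,0,0],0.06],[[0,0,0],[0,0,0],0.06],[[0,0,0],[0,0,0],0.06],[[0,0,0],[0,0,0],0.06]])

```text
time_s: 20.65
position: [0.5317, -0.0276, 0.251]
orientation: [0.0, 0.98, 0.197, -0.0]
contact_force: [0.1, -1.5, 0.7]
finger_gap: 0.0601
grip_force: 0.0
```

```bash
python3 - <<'E'
from plant import bot
from h import *;import pickle
a=pickle.load(open('c0.pkl','rb'))['side'];b=bot.read_camera('side')
# row of the near (left) pan edge below the disc, subpixel, on columns where the bench/base lies behind
def edge(im,u,v0,v1,up=False):
    g=cv2.cvtColor(im,cv2.COLOR_RGB2GRAY).astype(float)[v0:v1,u];d=-np.diff(g)*(-1 if up else 1);d=np.clip(d,15,None)-15
    return v0+.5+(d*np.arange(len(d))).sum()/d.sum()
from numpy import array
for u in (214,216,218,220): 
    r0,r1=edge(a['image'],u,140,162),edge(b['image'],u,140,162)
    # predicted row of same rim point lowered from .122 to .109
    p=plane(a,u,r0,.122);R=a['world_from_camera']
    f=lambda z:(lambda q:a['fy']*q[1]/q[2]+a['cy'])(R[:3,:3].T@(array([p[0],p[1],z])-R[:3,3]))
    print(u,round(r0,2),round(r1,2),'level expects',round(f(.109),2),'stop',round(f(.096),2))
for u in (256,258,260,262): print('other',u,round(edge(a['image'],u,98,116),2),round(edge(b['image'],u,98,116),2))
E
```

```text
214 148.71 152.76 level expects 153.01 stop 157.23
216 149.96 154.14 level expects 154.27 stop 158.49
218 151.4 155.54 level expects 155.72 stop 159.94
220 151.96 156.37 level expects 156.28 stop 160.51
other 256 105.16 101.14
other 258 107.23 103.1
other 260 108.78 104.77
other 262 109.67 105.87
```

The beam is level to within measurement, about 0.1 px out of the 4.3 px that stop-to-level spans, and the robot is clear. I'll hand it in.

```bash
python3 -c "
from plant import bot
print(bot.close_job())"
```

```text
the job is handed in; nothing more can be done
None
```

The 500 g and 100 g weights stand upright side by side on the pan, the beam measured level with the arm clear, and I handed the job in at about 21 s of the 54 s limit; it returned no verdict.

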